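Park the ring spanner and start the flange bolt

TASK

First park the loose ring spanner flat on the stand with its eye over the stand's upright post, handle clear of the bolt, and let go of it. Then start the big bolt that stands unengaged in the stand's boss: turn it backward (anticlockwise from above) until you feel the thread drop, turn it forward about one full turn from there so it is started, and finish still holding its head in the gripper, without letting go. Leave the other things on the table where they lie.

Things in the scene. Friction and masses are not known exactly. Their poses are not given: they have to be found in the camera images.
- spanner_eye (a point): Dark steel ring spanner, lying flat, 14 mm thick all over, 0.34 kg. This point is the centre of its eye, half-way up (7 mm above its underside). Eye: 56 mm outside, round hole 37 mm. x axis: from the eye along the handle; z up. The handle is 20 mm wide and ends 118 mm from the eye's centre.
- spanner_grip (a point): A point on the spanner's handle, 50 mm from the eye's centre along the handle, half-way up: near its balance point (about 40 mm from the eye's centre), the place to grip, across the 20 mm width.
- stand: Fixed stand: dark steel base plate 120 mm (x) by 340 mm (y), 12 mm thick; origin: centre of its underside. On its y axis stand a round grey boss (80 mm wide at the foot, 62 above, top 46 mm above the table) with the bolt, at y = +100 mm, and the post at y = -50 mm. A parked spanner lies flat on the plate; its handle towards the stand's -y stays clear of the bolt. Corner studs are 7 mm high.
- post_foot (a point): Foot of the post, on its axis, at the top face of the base plate (12 mm above the table). z up.
- post_top (a point): Top of the post, on its axis: the post is 22 mm across, 45 mm tall above the plate, its last 7 mm tapered to 12 mm.
- boss_top (a point): Centre of the top of the boss, on the bolt's axis.
- bolt_head (a point): Centre, half-way up, of the head of the upright steel bolt: 12-point head, nearly round, 35 mm across, 28 mm high, can be gripped at any angle. At the start this point is 45 mm above the boss's top. Under the head: a flange 48 mm across, 5 mm high, then 26 mm of bare shank (at the start). 0.43 kg, captive: it can be raised only 3 mm from its start.
- bolt (a joint): Turn of the bolt, rad; grows forward (clockwise from above). Its zero says nothing about where the thread begins: the drop lies 0.6 to 2.0 rad backward from the start and must be found. Turning takes about 0.05 N m. Forward from the start, without the drop, it only jams crossed after 1.4 to 2.8 rad. A stop ends backward turning about 2 rad past the drop.
- bolt_depth (a joint): How far the bolt has sunk, m: 0 at the start, standing on top of the boss's thread. At the drop it sinks about 6 mm, by its own weight when let go or when pressed down gently; gripped fingers carry it, so it does not fall by itself. Forward from there the right-hand thread takes it down 6 mm per turn (about 12 mm in all), with 1 mm of axial play; the fingers follow it down.
- hammer: Bystander, loose, to be left alone: a hammer. Origin at its underside.
- wrench: Bystander, loose, to be left alone: an open-ended wrench. Origin at its underside.
- chisel: Bystander, loose, to be left alone: a cold chisel. Origin at its underside.
- nut: Bystander, loose, to be left alone: a thick plain steel bush, 50 mm across, 30 mm bore, 24 mm high. Origin at its underside.
- collar: Bystander, loose, to be left alone: a steel collar ring, 56 mm across, 18 mm high. Origin at its underside.
- can: Bystander, loose, to be left alone: a closed grey can, 66 mm across, 110 mm high. Origin at its underside.
- block: Bystander, loose, to be left alone: a wooden block 70 x 50 x 35 mm. Origin at its underside.
Not all that is in view belongs to the job. What is shaped like the part that bears spanner_eye but orange is not meant.

How it is judged:
On the way, in this order (a step that is already met when the one before it is completed fails the run):
1. the spanner lies flat on the stand, its eye around the post, let go (horizontal distance between spanner_eye and post_foot below 0.013 m and z of spanner_eye in the frame of post_foot below 0.013 m and angle between spanner_eye's own z axis and vertical below 0.15 rad and contact force between the fingers and spanner below 0.1 N and linear speed of spanner below 0.03 m/s), for 0.2 s.
2. the bolt has been turned backward and its thread has dropped (value of joint bolt_depth between 0.0035 and 0.0068 m), for 0.1 s.
At the end, for the whole second after the job is handed in: Spanner flat on the stand, eye round the post (within 13 mm, tilt under 0.15 rad), let go. Bolt at rest about one turn (0.55 to 1.25) forward of the drop, sunk 9.2 to 13.7 mm, its head still gripped (over 2 N, grasp point within 25 mm of the head's centre) (horizontal distance between spanner_eye and post_foot below 0.013 m and z of spanner_eye in the frame of post_foot below 0.013 m and angle between spanner_eye's own z axis and vertical below 0.15 rad and value of joint bolt_depth between 0.0092 and 0.0137 m and contact force between the fingers and spanner below 0.1 N and contact force between the fingers and bolt above 2 N and distance between the grasp point and bolt_head below 0.025 m and velocity of joint bolt between -0.1 and 0.1 rad/s); the arm keeps its last pose, push and grip.
It fails at once if a bystander disturbed (moved more than 30 mm) (distance of any of hammer, wrench, chisel, nut, collar, can, block from where it was at the start of the episode above 0.03 m).
It also fails if it takes over 72 s, if anything falls off the work surface, if the arm or the gripper's body presses on something with over 40 N, if the wrist force passes 120 N, or if a joint passes its speed limit or range.

ROBOT

A 6-joint arm with a two-finger parallel gripper is mounted at the origin on the work surface. World frame = base frame: x ahead of the robot, y to its left, z up, the work surface at z = 0. Lengths are in m, angles in rad, forces in N, time in s.
With the tool pointing down it reaches from about 0.375 to 0.975 m from the base axis. Payload 3.8 kg.
Tool frame: the origin (TCP) lies on the centre line of the jaws, within the pads' length; the fingertips stand 25 mm ahead of it and the grasp point (between the pads) lies 6 mm ahead of it; z points along the fingers, y is the line along which they close (so a half turn about z gives the same grasp; the last joint's range is limited). The gripper opens to 88 mm and grips with 3 to 60 N. Pads are 18 mm wide; open, the fingers measure 123 mm over their backs; the gripper's body (75 mm by 187 mm) begins 45 mm behind the grasp point.
Start: joints at [1.21, 0.264, 1.604, -0, 1.274, -0.037], TCP at [0.215, 0.64, 0.264] pointing down, gripper open.
Joint ranges: [-2.63, 2.63], [-0.94, 2.18], [0.31, 2.57], [-1.31, 4.45], [0, 2.66], [-2.55, 2.55]. Speed limits (rad/s): [2.57, 2.57, 3.14, 3.14, 3.14, 3.14].

INTERFACE

Orientations are given as a 3x3 rotation matrix whose columns are the frame's x, y, z axes.
In Python, from plant import observe, get_image, camera_params, job_done gives the robot as it stands.
- The arm moves only by the tool play_rows, never from a script. Its argument "targets" is a list of rows, each an object of numbers: "dx", "dy", "dz": the shift along the tool's x, y, z normalised to -1 to 1, where 1 is 0.02 m; "ax", "ay", "az": the turn, a rotation vector about the tool's x, y, z normalised to -1 to 1, where 1 is 0.5 rad; "gripper": the opening, from 0 (shut) to 1 (fully open). In form: [{"dx": .., "dy": .., "dz": .., "ax": .., "ay": .., "az": .., "gripper": ..}, ...]. A call has 1 to 10 rows; each row shifts and turns the commanded pose from where the row before left it, along the tool's axes as they then stand; what a row does not reach is not made up. A row lasts 1/8 s, in which the tool goes at most 62.5 mm and 10.7 degrees, less where a joint would pass 70% of its speed; a pose out of reach is approached as far as the arm can. A call with a number of a shift or a turn outside -1 to 1 is refused whole. A call with a gripper value outside its range is refused whole. The fingers move at their own pace and stop on an object; "grip_force" is the grip in N (left out, the last holds). Time passes only in rows, so rows that do not move let the fingers close. It gives the time, the measured TCP pose, the force, the opening and the grip force at its end, in the units of the state.
- observe(): the state, without advancing time (a new reading comes with each control period).
- get_image(name): name is "scene" or "side" or "wrist"; returns (picture, depth): 480x640x3 uint8, red, green, blue; 480x640 float32, m along the optical axis (not along the pixel's ray), 0 where there is no reading.
- camera_params(name): a dict with "fx", "fy", "cx", "cy" (pixels), "rvec" (rotation vector, rad) and "tvec" (3), from world to camera coordinates, as OpenCV has them; the wrist camera has in their place "tool_from_camera" (4x4, takes a point from camera to tool coordinates, whose origin is the TCP and whose axes are the flange's). Camera axes: x right, y down, z forward; pixel columns grow to the right and rows downward; lengths in m; the calibration is good to about 2 mm. The wrist camera is an equidistant fisheye: a pixel r from the principal point sees the ray r / f radians off the axis. A picture is of the moment at which its call begins: read the wrist's pose just before it. camera_params takes no time and is no camera call.
- job_done(): hands the job in; it is judged then, once.
The state is a dict: "time": time; "joint_pos": joint angles; "joint_velocities": joint speeds; "effort": joint torques, N m; "position": TCP position; "tcp_rot": TCP orientation; "ft_force": force on the tool from outside, world axes, zero at the start; "ft_torque": the same for the moment, N m; "opening": finger opening in m; "grasp_force": force on a finger pad.
Only numpy, scipy, OpenCV 4.12 (cv2) and the standard library are available. Lean on these libraries where they do the work, as an engineer would, in place of code of your own. Each camera call takes 0.05 s, during which the arm holds its last target. There are 200 camera calls.

## Working session

There is one attempt and no reset: what is moved stays moved. The work goes in short steps, Python scripts to look and compute and a tool call to move; the robot and the scene stay as the last step left them, time stands still between calls to the robot, and variables do not carry over. Pictures are saved under pics/ and viewed, at most 10 in all, crops included, and the job is handed in when it is done.

Besides the shell and the picture viewer there is one more tool, called after "Request:" as a command line: name --argument value ..., lists and objects as JSON in quotes. play_rows: Moves the arm, as the interface text tells. Scaled input: -1 to 1 covers 0.02 m each way for a shift and 0.5 rad each way for a turn. Its arguments: {"type":"object","properties":{"targets":{"type":"array","items":{"type":"object","properties":{"dx":{"type":"number"},"dy":{"type":"number"},"dz":{"type":"number"},"ax":{"type":"number"},"ay":{"type":"number"},"az":{"type":"number"},"gripper":{"type":"number"}}}},"grip_force":{"type":"number"}},"required":["targets"]}

```bash
mkdir -p pics; cat > h.py <<'E'
import numpy as np, cv2
from plant import observe, get_image, camera_params, job_done
def save(n,im): cv2.imwrite('pics/'+n,cv2.cvtColor(im,cv2.COLOR_RGB2BGR))
def ray(name,u,v):
    p=camera_params(name); R=cv2.Rodrigues(np.array(p['rvec'],float))[0]; t=np.array(p['tvec'],float).ravel()
    d=np.array([(u-p['cx'])/p['fx'],(v-p['cy'])/p['fy'],1.0]); return -R.T@t, R.T@d
def onplane(name,u,v,z):
    o,d=ray(name,u,v); return o+d*(z-o[2])/d[2]
def pts(name,depth):
    p=camera_params(name); R=cv2.Rodrigues(np.array(p['rvec'],float))[0]; t=np.array(p['tvec'],float).ravel()
    v,u=np.mgrid[:480,:640]; d=np.stack([(u-p['cx'])/p['fx'],(v-p['cy'])/p['fy'],np.ones(u.shape)],-1)*depth[...,None]
    return (d-t)@R
def proj(name,P):
    p=camera_params(name); K=np.array([[p['fx'],0,p['cx']],[0,p['fy'],p['cy']],[0,0,1]],float)
    return cv2.projectPoints(np.array(P,float).reshape(-1,1,3),np.array(p['rvec'],float),np.array(p['tvec'],float),K,None)[0].reshape(-1,2)
E
python3 - <<'E'
from h import *
for n in ['scene','side']:
    im,d=get_image(n); save(n+'0.png',im); np.save(n+'0.npy',d); np.save(n+'0i.npy',im)
    print(n,ray(n,320,240), camera_params(n)['fx'])
print(observe())
E
```

```text
scene (array([1.12598983, 0.52279482, 1.267161  ]), array([-0.41319781, -0.36813762, -0.83305609])) 574.7351174697131
side (array([ 0.09394482, -0.76336242,  1.06257377]), array([ 0.33388467,  0.59102655, -0.73440418])) 515.5039378320218
{'time': 0.1, 'joint_pos': array([ 1.21009423e+00,  2.64700567e-01,  1.60520101e+00,  2.01797493e-05,
        1.27367444e+00, -3.68617583e-02]), 'joint_velocities': array([-0.0013193 , -0.00272388, -0.00455341,  0.00029932, -0.00158134,
        0.00040751]), 'effort': array([-1.13608289e-05, -5.03626478e+01, -3.58069575e+01,  7.29952846e-02,
        2.34264642e-02, -7.65841287e-05]), 'position': array([0.21456268, 0.63939226, 0.26251678]), 'tcp_rot': array([[-9.48018461e-01,  3.18214523e-01, -7.18042869e-04],
       [ 3.18215320e-01,  9.48016662e-01, -1.84891753e-03],
       [ 9.23641939e-05, -1.98130019e-03, -9.99998033e-01]]), 'ft_force': array([ 0.44202892, -0.60629358, -0.26413288]), 'ft_torque': array([ 0.00295669,  0.00302755, -0.00425137]), 'grasp_force': 0.0, 'opening': 0.0882039980935872}
```

View pics/scene0.png

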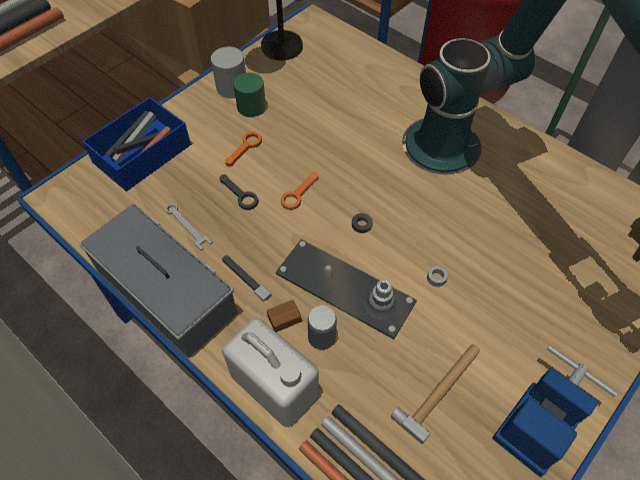

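View pics/side0.png

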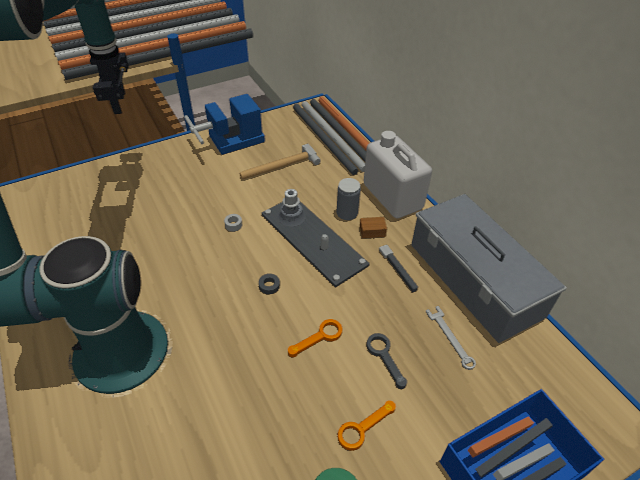

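Candidates in the scene view: the dark ring spanner (eye at 248,200, handle end at 223,178) is the one wanted. Rejected: the orange spanners at (244,148) and (300,190), the bright open-ended wrench at (188,225), and the dark collar at (362,222), which has no handle. The stand has its post at (328,270) and its bolt at (382,292). The side view agrees: eye (378,345), post (324,240), bolt (291,200).

```bash
python3 - <<'E'
from h import *
out=[]
for n,box,zs in [('scene',(210,165,270,220),None),('side',(355,325,415,395),None)]:
    im=np.load(n+'0i.npy'); d=np.load(n+'0.npy'); P=pts(n,d)
    x0,y0,x1,y1=box
    c=im[y0:y1,x0:x1].astype(int)
    m=((c.max(2)-c.min(2)<30)&(c.max(2)<110)).astype(np.uint8)
    k,l,s,_=cv2.connectedComponentsWithStats(m); i=1+s[1:,4].argmax(); m=(l==i).astype(np.uint8)
    print(n,s[i])
    cs,h=cv2.findContours(m,cv2.RETR_CCOMP,cv2.CHAIN_APPROX_NONE)
    v,u=np.nonzero(m); 
    Q=np.array([onplane(n,a+x0,b+y0,0.012) for a,b in zip(u,v)])[:,:2]
    for cc,hh in zip(cs,h[0]):
        if hh[3]>=0 and len(cc)>8:
            e=cv2.fitEllipse(cc); print('hole',e,onplane(n,e[0][0]+x0,e[0][1]+y0,0.007))
            hc=onplane(n,e[0][0]+x0,e[0][1]+y0,0.007)[:2]
    r=np.linalg.norm(Q-hc,axis=1); w=(r>38)&0 if 0 else r>0.038
    ax=Q[w].mean(0)-hc; print('axis yaw',np.degrees(np.arctan2(ax[1],ax[0])),'maxr',r.max(), 'depth z',np.median(P[y0:y1,x0:x1][m>0][:,2]))
    out.append(cv2.resize(im[y0-5:y1+5,x0-5:x1+5],(350,350),interpolation=cv2.INTER_NEAREST))
    # stand: dark plate corners
    g=im.astype(int); Z=P[...,2]
    m=((Z>0.006)&(Z<0.018)&(g.max(2)<100)&(g.max(2)-g.min(2)<25)).astype(np.uint8)
    k,l,s,_=cv2.connectedComponentsWithStats(m)
    for i in range(1,k):
        if s[i,4]>1500:
            mm=l==i; q=P[mm][:,:2].astype(np.float32); print('plate',s[i],cv2.minAreaRect(q))
    # elevated: boss/bolt
    H={'scene':((360,270,410,330),(318,255,340,285)),'side':((270,180,310,225),(312,228,335,256))}[n]
    for (a,b,e,f),lo in zip(H,(0.07,0.03)):
        q=P[b:f,a:e].reshape(-1,3); q=q[(q[:,2]>lo)&(q[:,2]<0.2)]; print('high',len(q),q.mean(0),q.min(0),q.max(0))
save('c1.png',np.hstack(out))
E
```

```text
scene [  9   9  40  36 422]
hole ((37.64156723022461, 35.276790618896484), (9.236090660095215, 13.172080039978027), 76.49960327148438) [ 0.53747791 -0.2699517   0.007     ]
axis yaw -92.74031264528888 maxr 0.11804870535218889 depth z 0.01349074770635849
plate [ 277  239  139   99 4569] ((0.5638797879219055, 0.10460994392633438), (0.12329243123531342, 0.3400818407535553), 10.389328956604004)
high 342 [0.54982048 0.20556591 0.09365197] [0.52332147 0.1804696  0.07112895] [0.56807958 0.22656831 0.11107007]
high 88 [0.57450575 0.05772251 0.04949671] [0.56172359 0.04421924 0.03043165] [0.58234577 0.06618437 0.06240446]
side [ 11   8  41  56 669]
hole ((22.687450408935547, 19.416702270507812), (11.238672256469727, 16.482994079589844), 101.91305541992188) [ 0.534771   -0.27011115  0.007     ]
axis yaw -95.30418144421242 maxr 0.1211792951472275 depth z 0.013166998431364105
plate [ 262  202  107   84 3182] ((0.5593404173851013, 0.10338865965604782), (0.12157753854990005, 0.34337979555130005), 10.333612442016602)
high 241 [0.539512   0.19444077 0.09193768] [0.51886636 0.17594569 0.07081104] [0.56717098 0.22126463 0.11323177]
high 80 [0.56701407 0.04989815 0.04717629] [0.55744087 0.04205596 0.03012658] [0.57890206 0.06209253 0.06097221]
```

View pics/c1.png

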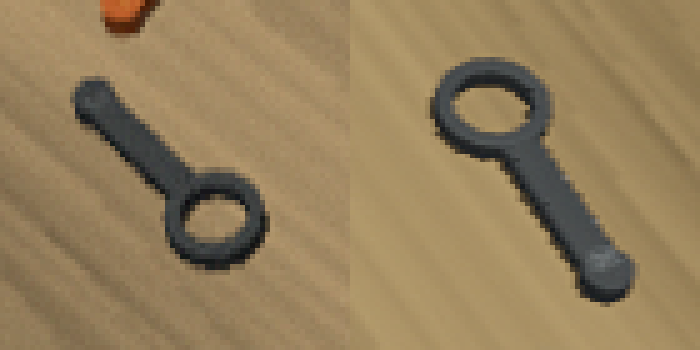

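Both crops confirm it: a dark steel ring spanner lying flat. The eye is at about (0.536, -0.270), with the handle yaw near -94°. Next I check how much clearance the can leaves and plan the first move.

```bash
python3 - <<'E'
from h import *
for n,(a,b,e,f) in [('scene',(300,300,345,350)),('side',(330,175,365,222))]:
    P=pts(n,np.load(n+'0.npy'))[b:f,a:e].reshape(-1,3); q=P[(P[:,2]>0.1)&(P[:,2]<0.125)]; print(len(q),q.mean(0),q.min(0),q.max(0))
for c in [(0.536,-0.27,0.007),(0.5325,-0.320,0.007)]: print(np.hypot(*c[:2]))
E
```

```text
591 [0.70395469 0.15378381 0.10994082] [0.67197944 0.12137952 0.10005855] [0.73520395 0.18442289 0.11793176]
307 [0.69761861 0.14706109 0.10853935] [0.66772963 0.11756251 0.10001209] [0.73023023 0.18109238 0.11438829]
0.6001633111079018
0.62125377262436
```

Request:
play_rows --targets '[{"az": 0.33,"gripper": 0.6},{"az": 0.33,"gripper": 0.6},{"az": 0.33,"gripper": 0.6},{"az": 0.33,"gripper": 0.6},{"az": 0.33,"gripper": 0.6},{"az": 0.33,"gripper": 0.6},{"az": 0.33,"gripper": 0.6},{"az": 0.33,"gripper": 0.6},{"dx": -0.5,"dy": 0.5,"gripper": 0.6},{"dx": -0.9,"dy": 0.5,"gripper": 0.6}]'

```text
invalid input
```

Request:
play_rows --targets '[{"dx": -1,"dy": 0.5,"gripper": 0.6},{"dx": -1,"dy": 0.5,"gripper": 0.6},{"dx": -1,"dy": 0.5,"gripper": 0.6},{"dx": -1,"dy": 0.5,"gripper": 0.6},{"dx": -1,"dy": 0.5,"gripper": 0.6},{"dx": -1,"dy": 0.5,"gripper": 0.6},{"dx": -1,"dy": 0.5,"gripper": 0.6},{"dx": -1,"dy": 0.5,"gripper": 0.6},{"dx": -1,"dy": 0.5,"gripper": 0.6},{"dx": -1,"dy": 0.5,"gripper": 0.6}]'

```text
invalid input
```

Request:
play_rows --targets '[{"dx": -1,"dy": 0.4,"gripper": 0.6},{"dx": -1,"dy": 0.4,"gripper": 0.6},{"dx": -1,"dy": 0.4,"gripper": 0.6},{"dx": -1,"dy": 0.4,"gripper": 0.6},{"dx": -1,"dy": 0.4,"gripper": 0.6},{"dx": -1,"dy": 0.4,"gripper": 0.6},{"dx": -1,"dy": 0.4,"gripper": 0.6},{"dx": -1,"dy": 0.4,"gripper": 0.6},{"dx": -1,"dy": 0.4,"gripper": 0.6},{"dx": -1,"dy": 0.4,"gripper": 0.6}]'

```text
invalid input
```

Request:
play_rows --targets '[{"dx": -1,"dy": 0.3,"gripper": 0.6},{"dx": -1,"dy": 0.3,"gripper": 0.6},{"dx": -1,"dy": 0.3,"gripper": 0.6},{"dx": -1,"dy": 0.3,"gripper": 0.6},{"dx": -1,"dy": 0.3,"gripper": 0.6},{"dx": -1,"dy": 0.3,"gripper": 0.6},{"dx": -1,"dy": 0.3,"gripper": 0.6},{"dx": -1,"dy": 0.3,"gripper": 0.6},{"dx": -1,"dy": 0.3,"gripper": 0.6},{"dx": -1,"dy": 0.3,"gripper": 0.6}]'

```text
invalid input
```

Request:
play_rows --targets '[{"dx": 0,"dy": 0,"dz": 0,"ax": 0,"ay": 0,"az": 0.33,"gripper": 0.6},{"dx": 0,"dy": 0,"dz": 0,"ax": 0,"ay": 0,"az": 0.33,"gripper": 0.6},{"dx": 0,"dy": 0,"dz": 0,"ax": 0,"ay": 0,"az": 0.33,"gripper": 0.6},{"dx": 0,"dy": 0,"dz": 0,"ax": 0,"ay": 0,"az": 0.33,"gripper": 0.6},{"dx": 0,"dy": 0,"dz": 0,"ax": 0,"ay": 0,"az": 0.33,"gripper": 0.6},{"dx": 0,"dy": 0,"dz": 0,"ax": 0,"ay": 0,"az": 0.33,"gripper": 0.6},{"dx": 0,"dy": 0,"dz": 0,"ax": 0,"ay": 0,"az": 0.33,"gripper": 0.6},{"dx": 0,"dy": 0,"dz": 0,"ax": 0,"ay": 0,"az": 0.33,"gripper": 0.6},{"dx": -0.5,"dy": 0.4,"dz": 0,"ax": 0,"ay": 0,"az": 0,"gripper": 0.6},{"dx": -0.9,"dy": 0.5,"dz": 0,"ax": 0,"ay": 0,"az": 0,"gripper": 0.6}]'

```text
time: 1.35
position: [0.2311, 0.6097, 0.2631]
tcp_rot: [[0.07, 0.998, -0.0], [0.998, -0.07, -0.001], [-0.001, -0.0, -1.0]]
ft_force: [-0.3, -1.1, -0.0]
opening: 0.0529
grasp_force: 0.0
```

Request:
play_rows --targets '[{"dx": -1,"dy": 0.5,"dz": 0,"ax": 0,"ay": 0,"az": 0,"gripper": 0.6},{"dx": -1,"dy": 0.5,"dz": 0,"ax": 0,"ay": 0,"az": 0,"gripper": 0.6},{"dx": -1,"dy": 0.5,"dz": 0,"ax": 0,"ay": 0,"az": 0,"gripper": 0.6},{"dx": -1,"dy": 0.5,"dz": 0,"ax": 0,"ay": 0,"az": 0,"gripper": 0.6},{"dx": -1,"dy": 0.5,"dz": 0,"ax": 0,"ay": 0,"az": 0,"gripper": 0.6},{"dx": -1,"dy": 0.5,"dz": 0,"ax": 0,"ay": 0,"az": 0,"gripper": 0.6},{"dx": -1,"dy": 0.5,"dz": 0,"ax": 0,"ay": 0,"az": 0,"gripper": 0.6},{"dx": -1,"dy": 0.5,"dz": 0,"ax": 0,"ay": 0,"az": 0,"gripper": 0.6},{"dx": -1,"dy": 0.5,"dz": 0,"ax": 0,"ay": 0,"az": 0,"gripper": 0.6},{"dx": -1,"dy": 0.5,"dz": 0,"ax": 0,"ay": 0,"az": 0,"gripper": 0.6}]'

```text
time: 2.6
position: [0.3163, 0.4026, 0.2637]
tcp_rot: [[0.073, 0.997, 0.0], [0.997, -0.073, 0.0], [0.0, 0.0, -1.0]]
ft_force: [0.5, 1.2, -0.2]
opening: 0.0528
grasp_force: 0.0
```

Request:
play_rows --targets '[{"dx": -1,"dy": 0.5,"dz": 0,"ax": 0,"ay": 0,"az": 0,"gripper": 0.6},{"dx": -1,"dy": 0.5,"dz": 0,"ax": 0,"ay": 0,"az": 0,"gripper": 0.6},{"dx": -1,"dy": 0.5,"dz": 0,"ax": 0,"ay": 0,"az": 0,"gripper": 0.6},{"dx": -1,"dy": 0.5,"dz": 0,"ax": 0,"ay": 0,"az": 0,"gripper": 0.6},{"dx": -1,"dy": 0.5,"dz": 0,"ax": 0,"ay": 0,"az": 0,"gripper": 0.6},{"dx": -1,"dy": 0.5,"dz": 0,"ax": 0,"ay": 0,"az": 0,"gripper": 0.6},{"dx": -1,"dy": 0.5,"dz": 0,"ax": 0,"ay": 0,"az": 0,"gripper": 0.6},{"dx": -1,"dy": 0.5,"dz": 0,"ax": 0,"ay": 0,"az": 0,"gripper": 0.6},{"dx": -1,"dy": 0.5,"dz": 0,"ax": 0,"ay": 0,"az": 0,"gripper": 0.6},{"dx": -1,"dy": 0.5,"dz": 0,"ax": 0,"ay": 0,"az": 0,"gripper": 0.6}]'

```text
time: 3.85
position: [0.4012, 0.1958, 0.2638]
tcp_rot: [[0.073, 0.997, 0.0], [0.997, -0.073, 0.0], [0.0, 0.0, -1.0]]
ft_force: [0.7, -0.9, 0.1]
opening: 0.0529
grasp_force: 0.0
```

Request:
play_rows --targets '[{"dx": -1,"dy": 0.4,"dz": 0,"ax": 0,"ay": 0,"az": 0,"gripper": 0.6},{"dx": -1,"dy": 0.4,"dz": 0,"ax": 0,"ay": 0,"az": 0,"gripper": 0.6},{"dx": -1,"dy": 0.4,"dz": 0,"ax": 0,"ay": 0,"az": 0,"gripper": 0.6},{"dx": -1,"dy": 0.4,"dz": 0,"ax": 0,"ay": 0,"az": 0,"gripper": 0.6},{"dx": -1,"dy": 0.4,"dz": 0,"ax": 0,"ay": 0,"az": 0,"gripper": 0.6},{"dx": -1,"dy": 0.4,"dz": 0,"ax": 0,"ay": 0,"az": 0,"gripper": 0.6},{"dx": -1,"dy": 0.4,"dz": 0,"ax": 0,"ay": 0,"az": 0,"gripper": 0.6},{"dx": -1,"dy": 0.4,"dz": 0,"ax": 0,"ay": 0,"az": 0,"gripper": 0.6},{"dx": -1,"dy": 0.4,"dz": 0,"ax": 0,"ay": 0,"az": 0,"gripper": 0.6},{"dx": -1,"dy": 0.4,"dz": 0,"ax": 0,"ay": 0,"az": 0,"gripper": 0.6}]'

```text
time: 5.1
position: [0.466, -0.0094, 0.2637]
tcp_rot: [[0.073, 0.997, 0.0], [0.997, -0.073, -0.0], [-0.0, 0.0, -1.0]]
ft_force: [0.4, 0.8, -0.4]
opening: 0.053
grasp_force: 0.0
```

Request:
play_rows --targets '[{"dx": -1,"dy": 0.3,"dz": 0.5,"ax": 0,"ay": 0,"az": 0,"gripper": 0.6},{"dx": -1,"dy": 0.3,"dz": 0.5,"ax": 0,"ay": 0,"az": 0,"gripper": 0.6},{"dx": -1,"dy": 0.3,"dz": 0.5,"ax": 0,"ay": 0,"az": 0,"gripper": 0.6},{"dx": -1,"dy": 0.3,"dz": 0.5,"ax": 0,"ay": 0,"az": 0,"gripper": 0.6},{"dx": -1,"dy": 0.3,"dz": 0.5,"ax": 0,"ay": 0,"az": 0,"gripper": 0.6},{"dx": -1,"dy": 0.3,"dz": 0.5,"ax": 0,"ay": 0,"az": 0,"gripper": 0.6},{"dx": -1,"dy": 0.3,"dz": 0.5,"ax": 0,"ay": 0,"az": 0,"gripper": 0.6},{"dx": -1,"dy": 0.3,"dz": 0.5,"ax": 0,"ay": 0,"az": 0,"gripper": 0.6},{"dx": -1,"dy": 0.3,"dz": 0.5,"ax": 0,"ay": 0,"az": 0,"gripper": 0.6},{"dx": -1,"dy": 0.3,"dz": 0.5,"ax": 0,"ay": 0,"az": 0,"gripper": 0.6}]'

```text
time: 6.35
position: [0.5117, -0.2134, 0.163]
tcp_rot: [[0.073, 0.997, -0.0], [0.997, -0.073, 0.0], [0.0, -0.0, -1.0]]
ft_force: [0.9, -0.6, 0.3]
opening: 0.053
grasp_force: 0.0
```

Request:
play_rows --targets '[{"dx": -0.85,"dy": 0.24,"dz": 0.3,"ax": 0,"ay": 0,"az": 0,"gripper": 0.6},{"dx": -0.85,"dy": 0.24,"dz": 0.3,"ax": 0,"ay": 0,"az": 0,"gripper": 0.6},{"dx": -0.85,"dy": 0.24,"dz": 0.3,"ax": 0,"ay": 0,"az": 0,"gripper": 0.6},{"dx": -0.85,"dy": 0.24,"dz": 0.3,"ax": 0,"ay": 0,"az": 0,"gripper": 0.6},{"dx": -0.85,"dy": 0.24,"dz": 0.3,"ax": 0,"ay": 0,"az": 0,"gripper": 0.6},{"dx": -0.85,"dy": 0.24,"dz": 0.3,"ax": 0,"ay": 0,"az": 0,"gripper": 0.6},{"dx": 0,"dy": 0,"dz": 0,"ax": 0,"ay": 0,"az": 0,"gripper": 0.6}]'

```text
time: 7.22
position: [0.5326, -0.317, 0.1271]
tcp_rot: [[0.074, 0.997, -0.001], [0.997, -0.074, 0.0], [0.0, -0.001, -1.0]]
ft_force: [0.1, -0.4, -0.8]
opening: 0.053
grasp_force: 0.0
```

```bash
cat >> h.py <<'E'
def wrist(u,v,z,o):
    p=camera_params('wrist'); f=p['fx']; x=np.array([u-p['cx'],v-p['cy']]); r=np.hypot(*x); th=r/f
    d=np.r_[x/r*np.sin(th),np.cos(th)]; T=np.array(p['tool_from_camera']); R=o['tcp_rot']
    O=o['position']+R@T[:3,3]; D=R@T[:3,:3]@d; return O+D*(z-O[2])/D[2]
def wproj(X,o):
    p=camera_params('wrist'); T=np.linalg.inv(np.array(p['tool_from_camera'])); c=T[:3,:3]@(o['tcp_rot'].T@(np.array(X)-o['position']))+T[:3,3]
    r=np.hypot(*c[:2]); th=np.arctan2(r,c[2]); return np.array([p['cx'],p['cy']])+p['fx']*th*c[:2]/r
E
python3 - <<'E'
from h import *
o=observe(); im,d=get_image('wrist'); save('w1.png',im); np.save('w1.npy',im)
print(o['position'],o['joint_pos'],wproj((.536,-.27,.007),o),wproj((.5325,-.32,.007),o))
E
```

```text
[ 0.53263823 -0.31700674  0.12705241] [-5.77015242e-01  2.77986262e-01  1.85254745e+00 -5.33159989e-05
  1.01175067e+00 -5.02593057e-01] [323.46818252 171.63633689] [323.7390376  245.21343353]
```

View pics/w1.png

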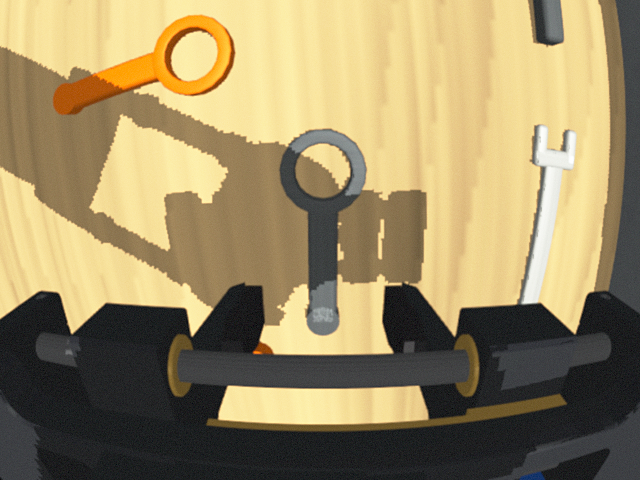

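The wrist view shows the spanner's eye at (323,171), exactly where I predicted it. The handle runs straight down to (323,320), centred between the fingers and aligned with them. I'll descend and grip.

Request:
play_rows --targets '[{"dx": 0,"dy": 0,"dz": 0.95,"ax": 0,"ay": 0,"az": 0,"gripper": 0.6},{"dx": 0,"dy": 0,"dz": 0.95,"ax": 0,"ay": 0,"az": 0,"gripper": 0.6},{"dx": 0,"dy": 0,"dz": 0.95,"ax": 0,"ay": 0,"az": 0,"gripper": 0.6},{"dx": 0,"dy": 0,"dz": 0.95,"ax": 0,"ay": 0,"az": 0,"gripper": 0.6},{"dx": 0,"dy": 0,"dz": 0.6,"ax": 0,"ay": 0,"az": 0,"gripper": 0.6},{"dx": 0,"dy": 0,"dz": 0.45,"ax": 0,"ay": 0,"az": 0,"gripper": 0.6},{"dx": 0,"dy": 0,"dz": 0,"ax": 0,"ay": 0,"az": 0,"gripper": 0.6}]' --grip_force 30

```text
time: 8.15
position: [0.5324, -0.3156, 0.0299]
tcp_rot: [[0.073, 0.997, -0.001], [0.997, -0.073, 0.001], [0.001, -0.001, -1.0]]
ft_force: [0.1, 0.2, 0.0]
opening: 0.0528
grasp_force: 0.0
```

Request:
play_rows --targets '[{"dx": 0,"dy": 0,"dz": 0,"ax": 0,"ay": 0,"az": 0,"gripper": 0},{"dx": 0,"dy": 0,"dz": 0,"ax": 0,"ay": 0,"az": 0,"gripper": 0},{"dx": 0,"dy": 0,"dz": 0,"ax": 0,"ay": 0,"az": 0,"gripper": 0},{"dx": 0,"dy": 0,"dz": 0,"ax": 0,"ay": 0,"az": 0,"gripper": 0},{"dx": 0,"dy": 0,"dz": 0,"ax": 0,"ay": 0,"az": 0,"gripper": 0}]' --grip_force 40

```text
time: 8.78
position: [0.5328, -0.3159, 0.0312]
tcp_rot: [[0.073, 0.997, 0.0], [0.997, -0.073, -0.0], [-0.0, 0.0, -1.0]]
ft_force: [-2.1, -0.4, 2.0]
opening: 0.0192
grasp_force: 40.0
```

Request:
play_rows --targets '[{"dx": 0,"dy": 0,"dz": -0.4,"ax": 0,"ay": 0,"az": 0,"gripper": 0},{"dx": 0,"dy": 0,"dz": -0.8,"ax": 0,"ay": 0,"az": 0,"gripper": 0},{"dx": 0,"dy": 0,"dz": -0.95,"ax": 0,"ay": 0,"az": 0,"gripper": 0},{"dx": 0,"dy": 0,"dz": -0.95,"ax": 0,"ay": 0,"az": 0,"gripper": 0},{"dx": 0.3,"dy": 0,"dz": -0.95,"ax": 0,"ay": 0,"az": 0,"gripper": 0},{"dx": 0.7,"dy": 0,"dz": -0.5,"ax": 0,"ay": 0,"az": 0,"gripper": 0},{"dx": 0.9,"dy": 0.1,"dz": 0,"ax": 0,"ay": 0,"az": 0,"gripper": 0},{"dx": 0.9,"dy": 0.1,"dz": 0,"ax": 0,"ay": 0,"az": 0,"gripper": 0},{"dx": 0.9,"dy": 0.1,"dz": 0,"ax": 0,"ay": 0,"az": 0,"gripper": 0},{"dx": 0.9,"dy": 0.1,"dz": 0,"ax": 0,"ay": 0,"az": 0,"gripper": 0}]'

```text
time: 10.02
position: [0.5472, -0.2229, 0.1209]
tcp_rot: [[0.072, 0.997, -0.001], [0.997, -0.072, 0.001], [0.001, -0.001, -1.0]]
ft_force: [-0.0, 0.2, -3.0]
opening: 0.0194
grasp_force: 40.0
```

Request:
play_rows --targets '[{"dx": 0.9,"dy": 0.1,"dz": 0,"ax": 0,"ay": 0,"az": 0,"gripper": 0},{"dx": 0.9,"dy": 0.1,"dz": 0,"ax": 0,"ay": 0,"az": 0,"gripper": 0},{"dx": 0.9,"dy": 0.1,"dz": 0,"ax": 0,"ay": 0,"az": 0,"gripper": 0},{"dx": 0.9,"dy": 0.1,"dz": 0,"ax": 0,"ay": 0,"az": 0,"gripper": 0},{"dx": 0.9,"dy": 0.1,"dz": 0,"ax": 0,"ay": 0,"az": 0,"gripper": 0},{"dx": 0.9,"dy": 0.1,"dz": 0,"ax": 0,"ay": 0,"az": 0,"gripper": 0},{"dx": 0.9,"dy": 0.1,"dz": 0,"ax": 0,"ay": 0,"az": 0,"gripper": 0},{"dx": 0.9,"dy": 0,"dz": 0,"ax": 0,"ay": 0,"az": 0,"gripper": 0},{"dx": 0.9,"dy": 0,"dz": 0,"ax": 0,"ay": 0,"az": 0,"gripper": 0},{"dx": 0.9,"dy": 0,"dz": 0,"ax": 0,"ay": 0,"az": 0,"gripper": 0}]'

```text
time: 11.28
position: [0.5745, -0.0449, 0.1217]
tcp_rot: [[0.073, 0.997, -0.0], [0.997, -0.073, -0.0], [-0.0, -0.0, -1.0]]
ft_force: [0.1, -0.5, -2.5]
opening: 0.0195
grasp_force: 40.0
```

Request:
play_rows --targets '[{"dx": 0.9,"dy": 0,"dz": 0,"ax": 0,"ay": 0,"az": 0,"gripper": 0},{"dx": 0.6,"dy": 0,"dz": 0,"ax": 0,"ay": 0,"az": -0.1,"gripper": 0},{"dx": 0,"dy": 0,"dz": 0,"ax": 0,"ay": 0,"az": -0.15,"gripper": 0},{"dx": 0,"dy": 0,"dz": 0,"ax": 0,"ay": 0,"az": -0.15,"gripper": 0},{"dx": 0,"dy": 0,"dz": 0,"ax": 0,"ay": 0,"az": -0.1,"gripper": 0},{"dx": 0,"dy": 0,"dz": 0,"ax": 0,"ay": 0,"az": 0,"gripper": 0},{"dx": 0,"dy": 0,"dz": 0,"ax": 0,"ay": 0,"az": 0,"gripper": 0}]'

```text
time: 12.15
position: [0.5767, -0.0161, 0.1217]
tcp_rot: [[-0.176, 0.984, -0.0], [0.984, 0.176, -0.0], [-0.0, -0.0, -1.0]]
ft_force: [0.1, 0.3, -3.4]
opening: 0.0194
grasp_force: 40.0
```

```bash
python3 - <<'E'
from h import *
o=observe(); im,d=get_image('wrist'); save('w2.png',im)
print(o['position'],o['tcp_rot'][:2,0],wproj((.5706,.0545,.057),o),wproj((.5436,.2024,.046),o))
print(o['position']+o['tcp_rot']@[0.046,0,0.023])
p,q=get_image('scene'); s,t=get_image('side')
save('c2.png',np.hstack([cv2.resize(p[225:345,270:430],(400,300)),cv2.resize(s[180:300,240:400],(400,300))]))
E
```

```text
[ 0.57669255 -0.01614534  0.12169682] [-0.17592103  0.98440428] [336.50310772 137.82377585] [ 333.91214474 -108.67797624]
[0.56859997 0.02913515 0.09869273]
```

View pics/w2.png

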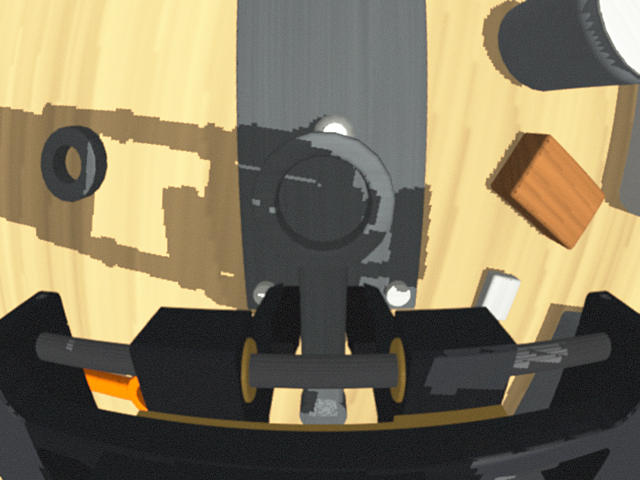

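The wrist view shows the post top at (336,126), just beyond the carried eye at (322,200), as predicted. I'll move over it.

Request:
play_rows --targets '[{"dx": 0.6,"dy": 0.16,"dz": 0,"ax": 0,"ay": 0,"az": 0,"gripper": 0},{"dx": 0.6,"dy": 0.16,"dz": 0,"ax": 0,"ay": 0,"az": 0,"gripper": 0},{"dx": 0,"dy": 0,"dz": 0,"ax": 0,"ay": 0,"az": 0,"gripper": 0},{"dx": 0,"dy": 0,"dz": 0,"ax": 0,"ay": 0,"az": 0,"gripper": 0}]'

```text
time: 12.8
position: [0.5787, 0.0089, 0.1217]
tcp_rot: [[-0.177, 0.984, -0.0], [0.984, 0.177, -0.0], [-0.0, -0.0, -1.0]]
ft_force: [-0.3, 0.3, -3.3]
opening: 0.019
grasp_force: 40.0
```

```bash
python3 - <<'E'
from h import *
o=observe(); im,d=get_image('wrist')
e=o['position']+o['tcp_rot']@[0.046,0,0.024]
print(o['position'],e,wproj(e-[0,0,-.007],o),wproj((.5706,.0545,.057),o))
save('w3.png',cv2.resize(im[80:280,200:440],(720,600)))
E
```

```text
[0.57874639 0.00885531 0.12169027] [0.57060729 0.05412477 0.09768129] [323.40637479 206.28612111] [323.54915573 185.92338606]
```

View pics/w3.png

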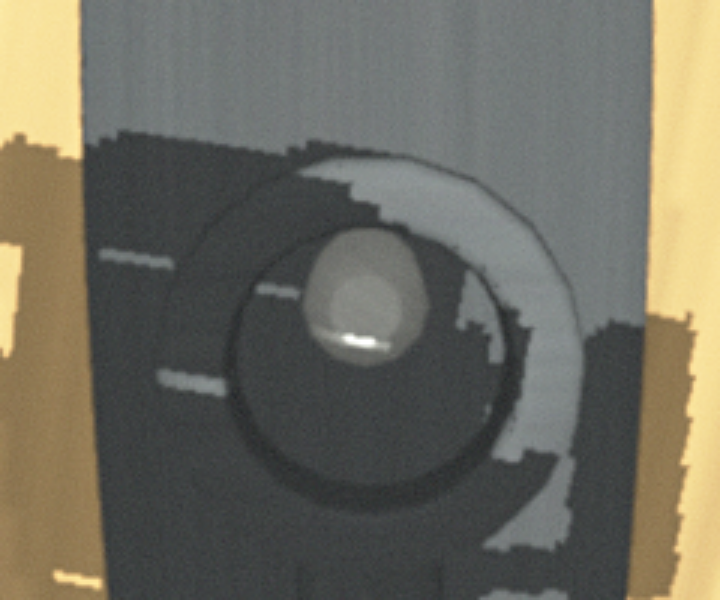

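The crop shows the post top at (365,303) well inside the hole; the parallax matches my prediction to about 1 mm. I'll lower it.

Request:
play_rows --targets '[{"dx": 0.05,"dy": 0,"dz": 0.7,"ax": 0,"ay": 0,"az": 0,"gripper": 0},{"dx": 0,"dy": 0,"dz": 0.7,"ax": 0,"ay": 0,"az": 0,"gripper": 0},{"dx": 0,"dy": 0,"dz": 0.7,"ax": 0,"ay": 0,"az": 0,"gripper": 0},{"dx": 0,"dy": 0,"dz": 0.7,"ax": 0,"ay": 0,"az": 0,"gripper": 0},{"dx": 0,"dy": 0,"dz": 0.6,"ax": 0,"ay": 0,"az": 0,"gripper": 0},{"dx": 0,"dy": 0,"dz": 0.4,"ax": 0,"ay": 0,"az": 0,"gripper": 0},{"dx": 0,"dy": 0,"dz": 0,"ax": 0,"ay": 0,"az": 0,"gripper": 0},{"dx": 0,"dy": 0,"dz": 0,"ax": 0,"ay": 0,"az": 0,"gripper": 0}]'

```text
time: 13.85
position: [0.579, 0.0095, 0.0461]
tcp_rot: [[-0.176, 0.984, 0.001], [0.984, 0.176, -0.0], [-0.0, 0.001, -1.0]]
ft_force: [0.0, 0.4, -3.6]
opening: 0.0191
grasp_force: 40.0
```

Request:
play_rows --targets '[{"dx": 0,"dy": 0,"dz": 0.12,"ax": 0,"ay": 0,"az": 0,"gripper": 0},{"dx": 0,"dy": 0,"dz": 0,"ax": 0,"ay": 0,"az": 0,"gripper": 0},{"dx": 0,"dy": 0,"dz": 0,"ax": 0,"ay": 0,"az": 0,"gripper": 0.55},{"dx": 0,"dy": 0,"dz": 0,"ax": 0,"ay": 0,"az": 0,"gripper": 0.55},{"dx": 0,"dy": 0,"dz": 0,"ax": 0,"ay": 0,"az": 0,"gripper": 0.55},{"dx": 0,"dy": 0,"dz": 0,"ax": 0,"ay": 0,"az": 0,"gripper": 0.55},{"dx": 0,"dy": 0,"dz": -0.3,"ax": 0,"ay": 0,"az": 0,"gripper": 0.55},{"dx": 0,"dy": 0,"dz": -0.9,"ax": 0,"ay": 0,"az": 0,"gripper": 0.55},{"dx": 0,"dy": 0,"dz": -1,"ax": 0,"ay": 0,"az": 0,"gripper": 0.55},{"dx": 0,"dy": 0,"dz": -1,"ax": 0,"ay": 0,"az": 0,"gripper": 0.55}]'

```text
time: 15.1
position: [0.5792, 0.0095, 0.1096]
tcp_rot: [[-0.176, 0.984, 0.002], [0.984, 0.176, -0.0], [-0.0, 0.002, -1.0]]
ft_force: [-0.0, -0.0, 0.1]
opening: 0.0485
grasp_force: 0.0
```

Request:
play_rows --targets '[{"dx": 0,"dy": 0,"dz": -1,"ax": 0,"ay": 0,"az": 0,"gripper": 0.7},{"dx": 0,"dy": 0,"dz": -1,"ax": 0,"ay": 0,"az": 0,"gripper": 0.7},{"dx": 0.5,"dy": 0,"dz": -0.6,"ax": 0,"ay": 0,"az": 0,"gripper": 0.7},{"dx": 0.9,"dy": 0,"dz": -0.3,"ax": 0,"ay": 0,"az": 0,"gripper": 0.7},{"dx": 0,"dy": 0,"dz": 0,"ax": 0,"ay": 0,"az": 0,"gripper": 0.7},{"dx": 0,"dy": 0,"dz": 0,"ax": 0,"ay": 0,"az": 0,"gripper": 0.7}]'

```text
time: 15.85
position: [0.573, 0.0375, 0.1644]
tcp_rot: [[-0.177, 0.984, -0.002], [0.984, 0.177, -0.0], [0.0, -0.002, -1.0]]
ft_force: [0.4, -0.7, 1.0]
opening: 0.0614
grasp_force: 0.0
```

```bash
python3 - <<'E'
from h import *
o=observe(); im,d=get_image('wrist')
print(o['position'],o['joint_pos'],wproj((.5706,.0545,.057),o),wproj((.5706,.0545,.026),o),wproj((.5436,.2024,.105),o))
save('w4.png',im)
E
```

```text
[0.57295942 0.0375256  0.16439013] [ 2.21468279e-02  1.58376264e-01  1.92262402e+00 -2.60735587e-04
  1.06220374e+00 -1.55829796e-01] [324.75451054 221.25835746] [324.68077547 210.54474594] [324.37662657 -47.39388843]
```

View pics/w4.png

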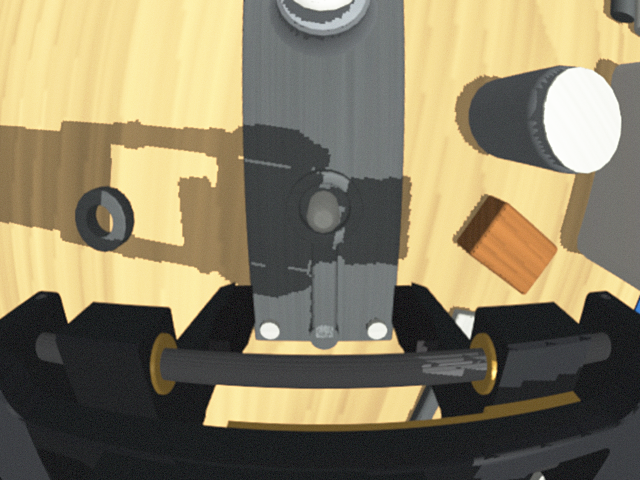

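The spanner lies parked flat: ring around the post at about (325,205), handle end at (323,335) between the two studs. I'll move towards the bolt, stopping short to fix its centre with the wrist camera.

Request:
play_rows --targets '[{"dx": 0.9,"dy": 0,"dz": 0,"ax": 0,"ay": 0,"az": 0,"gripper": 0.8},{"dx": 0.9,"dy": 0,"dz": 0,"ax": 0,"ay": 0,"az": 0,"gripper": 0.8},{"dx": 0.9,"dy": 0,"dz": 0,"ax": 0,"ay": 0,"az": 0,"gripper": 0.8},{"dx": 0.9,"dy": 0,"dz": 0,"ax": 0,"ay": 0,"az": 0,"gripper": 0.8},{"dx": 0.9,"dy": 0,"dz": 0,"ax": 0,"ay": 0,"az": 0,"gripper": 0.8},{"dx": 0.9,"dy": 0,"dz": 0,"ax": 0,"ay": 0,"az": 0,"gripper": 0.8},{"dx": 0,"dy": 0,"dz": 0,"ax": 0,"ay": 0,"az": 0,"gripper": 0.8},{"dx": 0,"dy": 0,"dz": 0,"ax": 0,"ay": 0,"az": 0,"gripper": 0.8}]'

```text
time: 16.9
position: [0.5546, 0.1433, 0.1653]
tcp_rot: [[-0.177, 0.984, 0.0], [0.984, 0.177, -0.0], [-0.0, -0.0, -1.0]]
ft_force: [0.2, 0.0, -0.3]
opening: 0.0708
grasp_force: 0.0
```

```bash
python3 - <<'E'
from h import *
o=observe(); im,d=get_image('wrist')
print(o['position'],wproj((.5436,.2024,.105),o),wproj((.5611,.2024,.105),o))
save('w5.png',im); np.save('w5.npy',im)
E
```

```text
[0.55463267 0.14334751 0.16529339] [322.5525379  159.54797744] [357.87378211 166.07176129]
```

View pics/w5.png

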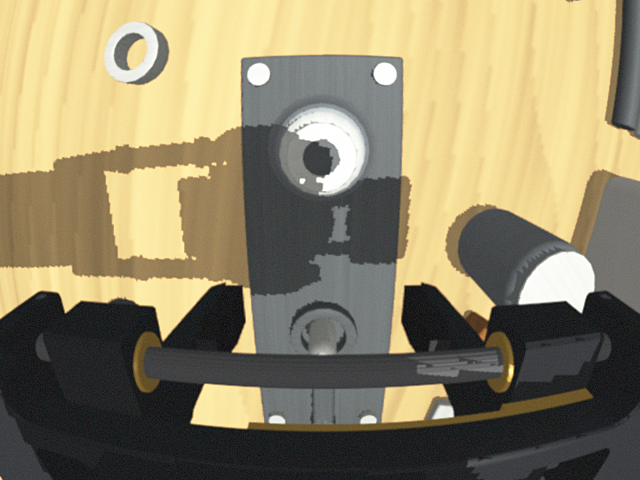

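The wrist view shows the bolt head centred near (322,155); the stand-based prediction was (322.5,159.5), which agrees to about 2 mm. I'll move over it, pre-rotate, descend and grip gently.

Request:
play_rows --targets '[{"dx": 0.8,"dy": 0,"dz": 0,"ax": 0,"ay": 0,"az": 0,"gripper": 0.8},{"dx": 0.8,"dy": 0,"dz": 0,"ax": 0,"ay": 0,"az": 0,"gripper": 0.8},{"dx": 0.8,"dy": 0,"dz": 0,"ax": 0,"ay": 0,"az": 0,"gripper": 0.8},{"dx": 0.65,"dy": 0,"dz": 0,"ax": 0,"ay": 0,"az": 0,"gripper": 0.8},{"dx": 0,"dy": 0,"dz": 0,"ax": 0,"ay": 0,"az": -0.3,"gripper": 0.8},{"dx": 0,"dy": 0,"dz": 0,"ax": 0,"ay": 0,"az": -0.3,"gripper": 0.8},{"dx": 0,"dy": 0,"dz": 0,"ax": 0,"ay": 0,"az": -0.3,"gripper": 0.8},{"dx": 0,"dy": 0,"dz": 0,"ax": 0,"ay": 0,"az": -0.26,"gripper": 0.8},{"dx": 0,"dy": 0,"dz": 0,"ax": 0,"ay": 0,"az": 0,"gripper": 0.8},{"dx": 0,"dy": 0,"dz": 0,"ax": 0,"ay": 0,"az": 0,"gripper": 0.8}]'

```text
time: 18.2
position: [0.5438, 0.2038, 0.1653]
tcp_rot: [[-0.685, 0.728, -0.0], [0.728, 0.685, -0.0], [0.0, -0.0, -1.0]]
ft_force: [0.7, 0.1, 0.5]
opening: 0.0708
grasp_force: 0.0
```

```bash
python3 - <<'E'
from h import *
o=observe(); im,d=get_image('wrist')
print(o['position'],o['joint_pos'][5],wproj((.5436,.2024,.105),o))
save('w6.png',im[160:460,170:480])
E
```

```text
[0.5437849  0.20379061 0.16528173] -0.43953538747435017 [320.80508716 276.67449922]
```

View pics/w6.png

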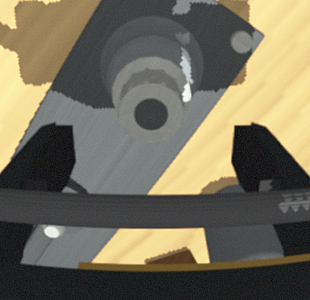

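The head's top disc sits at full-frame (321,273) against a predicted (320.8,276.7), so the TCP is within about 1 mm of the bolt axis. I'll descend and grip.

Request:
play_rows --targets '[{"dx": 0.03,"dy": 0.03,"dz": 0.8,"ax": 0,"ay": 0,"az": 0,"gripper": 0.8},{"dx": 0,"dy": 0,"dz": 0.8,"ax": 0,"ay": 0,"az": 0,"gripper": 0.8},{"dx": 0,"dy": 0,"dz": 0.8,"ax": 0,"ay": 0,"az": 0,"gripper": 0.8},{"dx": 0,"dy": 0,"dz": 0.5,"ax": 0,"ay": 0,"az": 0,"gripper": 0.8},{"dx": 0,"dy": 0,"dz": 0,"ax": 0,"ay": 0,"az": 0,"gripper": 0.8},{"dx": 0,"dy": 0,"dz": 0,"ax": 0,"ay": 0,"az": 0,"gripper": 0},{"dx": 0,"dy": 0,"dz": 0,"ax": 0,"ay": 0,"az": 0,"gripper": 0},{"dx": 0,"dy": 0,"dz": 0,"ax": 0,"ay": 0,"az": 0,"gripper": 0},{"dx": 0,"dy": 0,"dz": 0,"ax": 0,"ay": 0,"az": 0,"gripper": 0}]' --grip_force 25

```text
time: 19.38
position: [0.5429, 0.2033, 0.1077]
tcp_rot: [[-0.687, 0.726, -0.002], [0.726, 0.687, -0.002], [0.0, -0.003, -1.0]]
ft_force: [-1.7, -3.4, 6.1]
opening: 0.0342
grasp_force: 25.0
```

Request:
play_rows --targets '[{"dx": 0,"dy": 0,"dz": 0,"ax": 0,"ay": 0,"az": 0,"gripper": 0},{"dx": 0,"dy": 0,"dz": 0.05,"ax": 0,"ay": 0,"az": 0,"gripper": 0},{"dx": 0,"dy": 0,"dz": 0,"ax": 0,"ay": 0,"az": 0,"gripper": 0}]'

```text
time: 19.75
position: [0.5431, 0.2033, 0.1076]
tcp_rot: [[-0.687, 0.727, -0.002], [0.727, 0.687, -0.002], [0.0, -0.003, -1.0]]
ft_force: [-6.5, -4.3, 10.5]
opening: 0.0341
grasp_force: 25.0
```

Request:
play_rows --targets '[{"dx": 0,"dy": 0,"dz": 0.03,"ax": 0,"ay": 0,"az": -0.2,"gripper": 0},{"dx": 0,"dy": 0,"dz": 0.02,"ax": 0,"ay": 0,"az": -0.2,"gripper": 0},{"dx": 0,"dy": 0,"dz": 0,"ax": 0,"ay": 0,"az": -0.2,"gripper": 0},{"dx": 0,"dy": 0,"dz": 0,"ax": 0,"ay": 0,"az": -0.2,"gripper": 0},{"dx": 0,"dy": 0,"dz": 0,"ax": 0,"ay": 0,"az": -0.2,"gripper": 0}]'

```text
time: 20.38
position: [0.5431, 0.2033, 0.1075]
tcp_rot: [[-0.952, 0.306, -0.002], [0.306, 0.952, -0.002], [0.001, -0.002, -1.0]]
ft_force: [-8.2, -5.7, 15.5]
opening: 0.034
grasp_force: 25.0
```

Request:
play_rows --targets '[{"dx": 0,"dy": 0,"dz": 0,"ax": 0,"ay": 0,"az": -0.2,"gripper": 0},{"dx": 0,"dy": 0,"dz": 0,"ax": 0,"ay": 0,"az": -0.2,"gripper": 0}]'

```text
time: 20.62
position: [0.5432, 0.2032, 0.1075]
tcp_rot: [[-0.994, 0.11, -0.002], [0.11, 0.994, -0.002], [0.002, -0.002, -1.0]]
ft_force: [-7.4, -5.5, 15.0]
opening: 0.0346
grasp_force: 25.0
```

Request:
play_rows --targets '[{"dx": 0,"dy": 0,"dz": 0,"ax": 0,"ay": 0,"az": -0.2,"gripper": 0},{"dx": 0,"dy": 0,"dz": 0,"ax": 0,"ay": 0,"az": -0.2,"gripper": 0}]'

```text
time: 20.88
position: [0.5432, 0.2032, 0.1074]
tcp_rot: [[-0.996, -0.089, -0.002], [-0.089, 0.996, -0.002], [0.002, -0.002, -1.0]]
ft_force: [-7.3, -5.7, 13.0]
opening: 0.0339
grasp_force: 25.0
```

Request:
play_rows --targets '[{"dx": 0,"dy": 0,"dz": 0,"ax": 0,"ay": 0,"az": -0.2,"gripper": 0},{"dx": 0,"dy": 0,"dz": 0,"ax": 0,"ay": 0,"az": -0.2,"gripper": 0}]'

```text
time: 21.12
position: [0.5429, 0.2032, 0.1055]
tcp_rot: [[-0.958, -0.286, -0.002], [-0.286, 0.958, -0.002], [0.002, -0.001, -1.0]]
ft_force: [-1.0, -2.2, -4.0]
opening: 0.0345
grasp_force: 25.0
```

The drop is felt: z sank 2 mm and the push vanished. I'll follow it down without turning.

Request:
play_rows --targets '[{"dx": 0,"dy": 0,"dz": 0.1,"ax": 0,"ay": 0,"az": 0,"gripper": 0},{"dx": 0,"dy": 0,"dz": 0.1,"ax": 0,"ay": 0,"az": 0,"gripper": 0},{"dx": 0,"dy": 0,"dz": 0.05,"ax": 0,"ay": 0,"az": 0,"gripper": 0},{"dx": 0,"dy": 0,"dz": 0,"ax": 0,"ay": 0,"az": 0,"gripper": 0}]'

```text
time: 21.62
position: [0.5434, 0.2033, 0.1019]
tcp_rot: [[-0.96, -0.281, -0.002], [-0.281, 0.96, -0.002], [0.002, -0.001, -1.0]]
ft_force: [-7.5, -6.7, 11.7]
opening: 0.0341
grasp_force: 25.0
```

```bash
python3 -c "
from h import *
o=observe();print(o['position'],o['joint_pos'],o['ft_force'])"
```

```text
[0.54339036 0.20333103 0.10186677] [ 3.15837785e-01  2.40089989e-01  1.95474027e+00 -1.60173147e-03
  9.49135533e-01 -1.53863102e+00] [-7.51163627 -6.74252537 11.73283641]
```

It sank 5.6 mm and bottomed at 12 N. Now I turn forward, following at 6 mm per turn, with one regrip midway because the wrist range is limited.

Request:
play_rows --targets '[{"dx": 0,"dy": 0,"dz": 0,"ax": 0,"ay": 0,"az": 0.3,"gripper": 0},{"dx": 0,"dy": 0,"dz": 0.007,"ax": 0,"ay": 0,"az": 0.3,"gripper": 0},{"dx": 0,"dy": 0,"dz": 0.007,"ax": 0,"ay": 0,"az": 0.3,"gripper": 0},{"dx": 0,"dy": 0,"dz": 0.007,"ax": 0,"ay": 0,"az": 0.3,"gripper": 0},{"dx": 0,"dy": 0,"dz": 0.007,"ax": 0,"ay": 0,"az": 0.3,"gripper": 0},{"dx": 0,"dy": 0,"dz": 0.007,"ax": 0,"ay": 0,"az": 0.3,"gripper": 0}]' --grip_force 35

```text
time: 22.38
position: [0.5432, 0.2033, 0.1011]
tcp_rot: [[-0.814, 0.581, -0.002], [0.581, 0.814, -0.002], [0.0, -0.003, -1.0]]
ft_force: [-7.0, -6.3, 12.1]
opening: 0.0338
grasp_force: 35.0
```

Request:
play_rows --targets '[{"dx": 0,"dy": 0,"dz": 0.007,"ax": 0,"ay": 0,"az": 0.3,"gripper": 0},{"dx": 0,"dy": 0,"dz": 0.007,"ax": 0,"ay": 0,"az": 0.3,"gripper": 0},{"dx": 0,"dy": 0,"dz": 0.007,"ax": 0,"ay": 0,"az": 0.3,"gripper": 0},{"dx": 0,"dy": 0,"dz": 0.007,"ax": 0,"ay": 0,"az": 0.3,"gripper": 0},{"dx": 0,"dy": 0,"dz": 0.007,"ax": 0,"ay": 0,"az": 0.3,"gripper": 0},{"dx": 0,"dy": 0,"dz": 0.007,"ax": 0,"ay": 0,"az": 0.3,"gripper": 0},{"dx": 0,"dy": 0,"dz": 0.007,"ax": 0,"ay": 0,"az": 0.3,"gripper": 0},{"dx": 0,"dy": 0,"dz": 0.007,"ax": 0,"ay": 0,"az": 0.3,"gripper": 0}]'

```text
time: 23.38
position: [0.5433, 0.2036, 0.0998]
tcp_rot: [[0.247, 0.969, -0.002], [0.969, -0.247, -0.002], [-0.002, -0.001, -1.0]]
ft_force: [-6.6, -5.9, 10.0]
opening: 0.0342
grasp_force: 35.0
```

Request:
play_rows --targets '[{"dx": 0,"dy": 0,"dz": 0.007,"ax": 0,"ay": 0,"az": 0.3,"gripper": 0},{"dx": 0,"dy": 0,"dz": 0.007,"ax": 0,"ay": 0,"az": 0.3,"gripper": 0},{"dx": 0,"dy": 0,"dz": 0.007,"ax": 0,"ay": 0,"az": 0.3,"gripper": 0},{"dx": 0,"dy": 0,"dz": 0.007,"ax": 0,"ay": 0,"az": 0.3,"gripper": 0},{"dx": 0,"dy": 0,"dz": 0.007,"ax": 0,"ay": 0,"az": 0.3,"gripper": 0},{"dx": 0,"dy": 0,"dz": 0.007,"ax": 0,"ay": 0,"az": 0.3,"gripper": 0},{"dx": 0,"dy": 0,"dz": 0.007,"ax": 0,"ay": 0,"az": 0.3,"gripper": 0},{"dx": 0,"dy": 0,"dz": 0.007,"ax": 0,"ay": 0,"az": 0.3,"gripper": 0},{"dx": 0,"dy": 0,"dz": 0.007,"ax": 0,"ay": 0,"az": 0.3,"gripper": 0},{"dx": 0,"dy": 0,"dz": 0.007,"ax": 0,"ay": 0,"az": 0.3,"gripper": 0}]'

```text
time: 24.62
position: [0.5434, 0.2033, 0.0983]
tcp_rot: [[0.984, -0.177, -0.002], [-0.177, -0.984, -0.002], [-0.001, 0.003, -1.0]]
ft_force: [-5.2, -6.0, 10.2]
opening: 0.0345
grasp_force: 35.0
```

```bash
python3 -c "
from h import *
o=observe();print(o['position'],o['joint_pos'],o['ft_force'],o['ft_torque'])"
```

```text
[0.54344232 0.20330899 0.09831186] [ 0.31597812  0.24448511  1.95693438 -0.00207401  0.94236021  2.0660467 ] [-5.20371338 -5.99674202 10.24078526] [-1.33840649  1.10336484  0.08933372]
```

Request:
play_rows --targets '[{"dx": 0,"dy": 0,"dz": -0.08,"ax": 0,"ay": 0,"az": 0,"gripper": 0.6},{"dx": 0,"dy": 0,"dz": 0,"ax": 0,"ay": 0,"az": 0,"gripper": 0.6},{"dx": 0,"dy": 0,"dz": 0,"ax": 0,"ay": 0,"az": 0,"gripper": 0.6},{"dx": 0,"dy": 0,"dz": 0,"ax": 0,"ay": 0,"az": -0.3,"gripper": 0.6},{"dx": 0,"dy": 0,"dz": 0,"ax": 0,"ay": 0,"az": -0.35,"gripper": 0.6},{"dx": 0,"dy": 0,"dz": 0,"ax": 0,"ay": 0,"az": -0.35,"gripper": 0.6},{"dx": 0,"dy": 0,"dz": 0,"ax": 0,"ay": 0,"az": -0.35,"gripper": 0.6},{"dx": 0,"dy": 0,"dz": 0,"ax": 0,"ay": 0,"az": -0.35,"gripper": 0.6},{"dx": 0,"dy": 0,"dz": 0,"ax": 0,"ay": 0,"az": -0.35,"gripper": 0.6},{"dx": 0,"dy": 0,"dz": 0,"ax": 0,"ay": 0,"az": -0.35,"gripper": 0.6}]'

```text
time: 25.88
position: [0.544, 0.2045, 0.0985]
tcp_rot: [[0.512, 0.859, 0.0], [0.859, -0.512, 0.0], [0.0, -0.0, -1.0]]
ft_force: [-0.5, -0.9, -0.7]
opening: 0.0528
grasp_force: 0.0
```

Request:
play_rows --targets '[{"dx": 0,"dy": 0,"dz": 0,"ax": 0,"ay": 0,"az": -0.35,"gripper": 0.6},{"dx": 0,"dy": 0,"dz": 0,"ax": 0,"ay": 0,"az": -0.35,"gripper": 0.6},{"dx": 0,"dy": 0,"dz": 0,"ax": 0,"ay": 0,"az": -0.35,"gripper": 0.6},{"dx": 0,"dy": 0,"dz": 0,"ax": 0,"ay": 0,"az": -0.35,"gripper": 0.6},{"dx": 0,"dy": 0,"dz": 0,"ax": 0,"ay": 0,"az": -0.35,"gripper": 0.6},{"dx": 0,"dy": 0,"dz": 0,"ax": 0,"ay": 0,"az": -0.35,"gripper": 0.6},{"dx": 0,"dy": 0,"dz": 0,"ax": 0,"ay": 0,"az": -0.35,"gripper": 0.6},{"dx": 0,"dy": 0,"dz": 0,"ax": 0,"ay": 0,"az": 0,"gripper": 0.6},{"dx": 0,"dy": 0,"dz": 0,"ax": 0,"ay": 0,"az": 0,"gripper": 0.6}]'

```text
time: 27.0
position: [0.5439, 0.2044, 0.0986]
tcp_rot: [[-0.628, 0.778, -0.0], [0.778, 0.628, 0.0], [0.0, 0.0, -1.0]]
ft_force: [-0.3, 0.2, -0.3]
opening: 0.0528
grasp_force: 0.0
```

Request:
play_rows --targets '[{"dx": -0.03,"dy": -0.05,"dz": 0,"ax": 0,"ay": 0,"az": 0,"gripper": 0},{"dx": 0,"dy": 0,"dz": 0,"ax": 0,"ay": 0,"az": 0,"gripper": 0},{"dx": 0,"dy": 0,"dz": 0,"ax": 0,"ay": 0,"az": 0,"gripper": 0},{"dx": 0,"dy": 0,"dz": 0,"ax": 0,"ay": 0,"az": 0,"gripper": 0},{"dx": 0,"dy": 0,"dz": 0.05,"ax": 0,"ay": 0,"az": 0,"gripper": 0},{"dx": 0,"dy": 0,"dz": 0.007,"ax": 0,"ay": 0,"az": 0.15,"gripper": 0},{"dx": 0,"dy": 0,"dz": 0.007,"ax": 0,"ay": 0,"az": 0.3,"gripper": 0},{"dx": 0,"dy": 0,"dz": 0.007,"ax": 0,"ay": 0,"az": 0.3,"gripper": 0}]' --grip_force 35

```text
time: 28.0
position: [0.5434, 0.2031, 0.0981]
tcp_rot: [[-0.298, 0.955, -0.0], [0.955, 0.298, -0.0], [-0.0, -0.0, -1.0]]
ft_force: [-2.4, -2.0, 6.9]
opening: 0.0343
grasp_force: 35.0
```

Request:
play_rows --targets '[{"dx": 0,"dy": 0,"dz": 0.007,"ax": 0,"ay": 0,"az": 0.3,"gripper": 0},{"dx": 0,"dy": 0,"dz": 0.007,"ax": 0,"ay": 0,"az": 0.3,"gripper": 0},{"dx": 0,"dy": 0,"dz": 0.007,"ax": 0,"ay": 0,"az": 0.3,"gripper": 0},{"dx": 0,"dy": 0,"dz": 0.007,"ax": 0,"ay": 0,"az": 0.3,"gripper": 0},{"dx": 0,"dy": 0,"dz": 0.007,"ax": 0,"ay": 0,"az": 0.3,"gripper": 0},{"dx": 0,"dy": 0,"dz": 0.007,"ax": 0,"ay": 0,"az": 0.3,"gripper": 0},{"dx": 0,"dy": 0,"dz": 0.007,"ax": 0,"ay": 0,"az": 0.3,"gripper": 0}]'

```text
time: 28.88
position: [0.5433, 0.203, 0.0971]
tcp_rot: [[0.68, 0.733, -0.0], [0.733, -0.68, -0.001], [-0.001, 0.0, -1.0]]
ft_force: [-3.9, -1.4, 7.2]
opening: 0.0341
grasp_force: 35.0
```

Request:
play_rows --targets '[{"dx": 0,"dy": 0,"dz": 0.007,"ax": 0,"ay": 0,"az": 0.3,"gripper": 0},{"dx": 0,"dy": 0,"dz": 0.007,"ax": 0,"ay": 0,"az": 0.3,"gripper": 0},{"dx": 0,"dy": 0,"dz": 0.007,"ax": 0,"ay": 0,"az": 0.3,"gripper": 0},{"dx": 0,"dy": 0,"dz": 0.007,"ax": 0,"ay": 0,"az": 0.3,"gripper": 0},{"dx": 0,"dy": 0,"dz": 0.007,"ax": 0,"ay": 0,"az": 0.3,"gripper": 0},{"dx": 0,"dy": 0,"dz": 0.007,"ax": 0,"ay": 0,"az": 0.2,"gripper": 0},{"dx": 0,"dy": 0,"dz": 0,"ax": 0,"ay": 0,"az": 0,"gripper": 0},{"dx": 0,"dy": 0,"dz": 0,"ax": 0,"ay": 0,"az": 0,"gripper": 0},{"dx": 0,"dy": 0,"dz": 0,"ax": 0,"ay": 0,"az": 0,"gripper": 0}]'

```text
time: 30.0
position: [0.5431, 0.2028, 0.0963]
tcp_rot: [[1.0, -0.022, -0.001], [-0.022, -1.0, -0.001], [-0.001, 0.001, -1.0]]
ft_force: [-4.5, -1.5, 6.7]
opening: 0.0339
grasp_force: 35.0
```

```bash
python3 - <<'E'
from h import *
o=observe();print(o['position'],o['joint_pos'][5],o['ft_force'],o['joint_velocities'])
p,q=get_image('scene'); s,t=get_image('side')
save('c3.png',np.hstack([cv2.resize(p[225:345,270:430],(400,300)),cv2.resize(s[180:300,240:400],(400,300))]))
E
```

```text
[0.54311089 0.20284881 0.09630498] 1.9079895508791198 [-4.49651194 -1.54293716  6.68441855] [ 2.08595093e-05  4.37324727e-04 -8.22260140e-04 -7.49510256e-04
  1.89266155e-03 -2.69604992e-03]
```

View pics/c3.png

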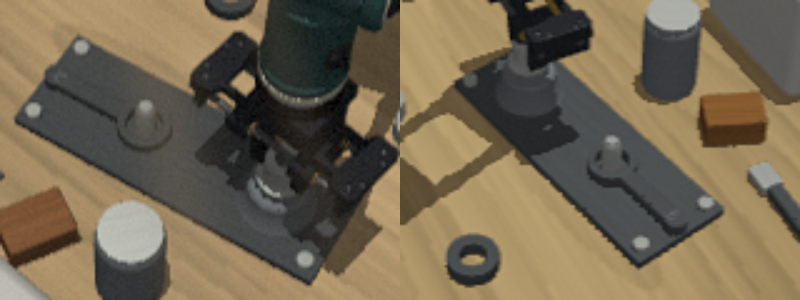

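The spanner's ring is round the post at (145,125) in the left half and (612,165) in the right, lying flat, and the neighbours are untouched. The bolt is about 0.94 turn past the drop, sunk about 11.3 mm, and still gripped at 35 N.

```bash
python3 -c "
from h import *
print(job_done())"
```

```text
the job is handed in; nothing more can be done
None
```

The job is handed in, with no verdict shown: the spanner is parked flat over the post and released, and the bolt was turned back to its drop, then forward about 0.94 turn (sunk about 11.3 mm) with one regrip partway, its head still gripped at 35 N.

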